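Rake kiln rods into a setter tray and press in its witness blocks

TASK

Get the kiln setter tray ready for firing: take the rake from its rack and comb it through the tray until every rod lies down in a groove of its own, then stand the rake back in its rack and let go of it. After that press each witness block from the bench fully home into a socket at the end of the tray, any socket, grip tab up. The rods carry fresh kiln wash, so move them with the rake only and never touch them with the gripper, and leave the jar, the cup and the plaster mould alone.

Things in the scene. Friction and masses are not known exactly. Their poses are not given: they have to be found in the camera images.
- tray: fixed setter tray, white ceramic with terracotta ridges, 156 mm (its x) by 326 mm (its y, -193 to +133). Origin on the bench under the middle of the grooved field; z up. Side walls of the field at x = +-66 to +-78 mm, top z = 60. Grooved field y = -92 to 92, a ramp at each end of it, and at y = -125 to -193 a deck (top z = 46) with three sockets in a row along x
- grooves (a point): middle of the grooved field, at the height of the ridge tops (tray z = 28 mm), axes as the tray's. Six grooves run along x, centred at tray y = -70, -42, -14, 14, 42, 70 mm, each 18 mm wide, 132 mm long, floor at tray z = 12; ridges between them 10 mm wide. A rod in a groove lies level with the ridge tops, so a rake (and other rods) can pass over it
- ramp_a (a point): middle of the smooth end ramp at the tray's a end (tray y = -108.75, z = 37 mm): it rises from z = 28 at y = -92.5 to z = 46 at y = -125, so rods roll back off it and a rake can be set down behind them
- ramp_b (a point): middle of the smooth end ramp at the tray's b end (tray y = +108.75, z = 37 mm): it rises from z = 28 at y = +92.5 to z = 46 at y = +125, so rods roll back off it and a rake can be set down behind them
- socket0 (a point): centre of a socket mouth in the deck, tray x = -50, y = -160, z = 46 mm. Socket 46 mm (x) by 52 mm (y). A black pad in it slides down stiffly (8 N friction, no spring): its top starts at tray z = 30, so a block set in stands 10 mm proud, and goes down to a hard stop at z = 20, where the block's 26 mm body is flush with the deck. All sockets alike
- socket1 (a point): centre of a socket mouth in the deck, tray x = 0, y = -160, z = 46 mm. Socket 46 mm (x) by 52 mm (y). A black pad in it slides down stiffly (8 N friction, no spring): its top starts at tray z = 30, so a block set in stands 10 mm proud, and goes down to a hard stop at z = 20, where the block's 26 mm body is flush with the deck. All sockets alike
- socket2 (a point): centre of a socket mouth in the deck, tray x = 50, y = -160, z = 46 mm. Socket 46 mm (x) by 52 mm (y). A black pad in it slides down stiffly (8 N friction, no spring): its top starts at tray z = 30, so a block set in stands 10 mm proud, and goes down to a hard stop at z = 20, where the block's 26 mm body is flush with the deck. All sockets alike
- rod1: a pale-blue round kiln rod, 16 mm in diameter and 116 mm long, about 70 g; origin at its middle, on its axis; own x along the rod. It starts lying askew across the ridges of the tray (or on top of other rods) and rolls freely; smooth (friction about 0.3). Lying in a groove its origin is at tray z = 20; lying on top of the ridges at tray z = 36
- rod2: a pale-blue round kiln rod, 16 mm in diameter and 116 mm long, about 70 g; origin at its middle, on its axis; own x along the rod. It starts lying askew across the ridges of the tray (or on top of other rods) and rolls freely; smooth (friction about 0.3). Lying in a groove its origin is at tray z = 20; lying on top of the ridges at tray z = 36
- rod3: a pale-blue round kiln rod, 16 mm in diameter and 116 mm long, about 70 g; origin at its middle, on its axis; own x along the rod. It starts lying askew across the ridges of the tray (or on top of other rods) and rolls freely; smooth (friction about 0.3). It may be absent (None). Lying in a groove its origin is at tray z = 20; lying on top of the ridges at tray z = 36
- rod4: a pale-blue round kiln rod, 16 mm in diameter and 116 mm long, about 70 g; origin at its middle, on its axis; own x along the rod. It starts lying askew across the ridges of the tray (or on top of other rods) and rolls freely; smooth (friction about 0.3). It may be absent (None). Lying in a groove its origin is at tray z = 20; lying on top of the ridges at tray z = 36
- rod5: a pale-blue round kiln rod, 16 mm in diameter and 116 mm long, about 70 g; origin at its middle, on its axis; own x along the rod. It starts lying askew across the ridges of the tray (or on top of other rods) and rolls freely; smooth (friction about 0.3). It may be absent (None). Lying in a groove its origin is at tray z = 20; lying on top of the ridges at tray z = 36
- rack: the fixed blue open trough that the rake stands in, 144 mm (x) by 36 mm (y), walls 6 mm thick, top at z = 46 mm, inner floor at z = 6 mm, inside 132 x 24 mm; origin at the centre of its underside
- rake: the rake, standing upright on its teeth in the rack, about 280 g. Origin at the centre of the teeth's tips, z up along the grip, x along the row of teeth. Five aluminium teeth 14 x 14 mm, 44 mm long, spaced 25.5 mm along x (gaps 11.5 mm); a bar 116 mm (x) by 14 mm (y) at z = 44 to 58; above it a wooden upright grip 40 mm (x) by 20 mm (y), z = 58 to 135 mm
- block1: a brick-red witness block 40 (x) x 46 (y) x 26 (z) mm with an orange grip tab on top, 30 (x) x 16 (y) mm and 30 mm high, so 56 mm tall in all, about 140 g; origin at the centre of its underside, z up. It starts upright on the bench at any yaw up to 0.6 rad. It may be absent (None)
- block2: a brick-red witness block 40 (x) x 46 (y) x 26 (z) mm with an orange grip tab on top, 30 (x) x 16 (y) mm and 30 mm high, so 56 mm tall in all, about 140 g; origin at the centre of its underside, z up. It starts upright on the bench at any yaw up to 0.6 rad. It may be absent (None)
- block3: a brick-red witness block 40 (x) x 46 (y) x 26 (z) mm with an orange grip tab on top, 30 (x) x 16 (y) mm and 30 mm high, so 56 mm tall in all, about 140 g; origin at the centre of its underside, z up. It starts upright on the bench at any yaw up to 0.6 rad. It may be absent (None)
- jar: bystander: amber glass jar, 64 mm wide, 110 mm tall; origin under its centre
- cup: bystander: red plastic cup, 76 mm wide, 85 mm tall; origin under its centre
- mould: bystander: plaster mould, 110 x 80 x 50 mm; origin under its centre

How it is judged (in metres and radians):
On the way, in this order (a step that is already met when the one before it is completed fails the run):
1. every rod lies in a groove of the tray (z of rod1 in the frame of tray between 0.015 and 0.024 m and angle between the x axis of each of rod1, rod2, rod3, rod4, rod5 and the x axis of tray, either way round below 0.09 rad and angle between each of rod1, rod2, rod3, rod4, rod5's own x axis and vertical above 1.5 rad and y of rod1 in the frame of tray between -0.09 and 0.09 m and z of rod2 in the frame of tray between 0.015 and 0.024 m and y of rod2 in the frame of tray between -0.09 and 0.09 m and z of rod3 in the frame of tray between 0.015 and 0.024 m and y of rod3 in the frame of tray between -0.09 and 0.09 m and z of rod4 in the frame of tray between 0.015 and 0.024 m and y of rod4 in the frame of tray between -0.09 and 0.09 m and z of rod5 in the frame of tray between 0.015 and 0.024 m and y of rod5 in the frame of tray between -0.09 and 0.09 m), for 0.2 s.
2. the rake stands in its rack again, let go (horizontal distance between rake and rack below 0.015 m and z of rake in the frame of rack below 0.012 m and angle between rake's own z axis and vertical below 0.35 rad and contact force between the fingers and rake below 0.1 N), for 0.2 s.
3. every block is pressed home in a socket ((horizontal distance between block1 and socket0 below 0.008 m or horizontal distance between block1 and socket1 below 0.008 m or horizontal distance between block1 and socket2 below 0.008 m) and z of each of block1, block2, block3 in the frame of tray below 0.0225 m and angle between each of block1, block2, block3's own z axis and vertical below 0.06 rad and (horizontal distance between block2 and socket0 below 0.008 m or horizontal distance between block2 and socket1 below 0.008 m or horizontal distance between block2 and socket2 below 0.008 m) and (horizontal distance between block3 and socket0 below 0.008 m or horizontal distance between block3 and socket1 below 0.008 m or horizontal distance between block3 and socket2 below 0.008 m)), for 0.2 s.
At the end, for the whole second after the job is handed in: Each rod lies level in a groove (within 0.09 rad of its direction, middle 15-24 mm up); the rake stands in its rack, released (within 15 mm, lean under 0.35 rad); each block sits tab up in a socket (within 8 mm, tilt under 0.06 rad, at most 2.5 mm proud); all at rest (all of step 1 and all of step 2 and all of step 3 and linear speed of each of rod1, rod2, rod3, rod4, rod5, block1, block2, block3, rake below 0.02 m/s); the robot touches nothing.
It fails at once if a rod is touched by the gripper (contact force between any of the arm, the fingers and rod1 above 1 N or contact force between any of the arm, the fingers and rod2 above 1 N or contact force between any of the arm, the fingers and rod3 above 1 N or contact force between any of the arm, the fingers and rod4 above 1 N or contact force between any of the arm, the fingers and rod5 above 1 N).
It fails at once if a bystander is disturbed (distance of any of jar, cup, mould from where it was at the start of the episode above 0.03 m).
Of rod3, rod4, rod5 only 1 to 3 are there at a start; the rules pass over those that are not, and their reading is None.
Of block1, block2, block3 only 2 to 3 are there at a start; the rules pass over those that are not, and their reading is None.
At some moment in a run one of block1, block2, block3 may be knocked a few centimetres aside while the robot is not near it.
Once in a run the grip may slacken for a moment while it holds something.
It also fails if it takes over 210 s, if anything falls off the work surface, if the arm or the gripper's body presses on something with over 40 N, if the wrist force passes 120 N, or if a joint passes its speed limit or range.

ROBOT

A 6-joint arm with a two-finger parallel gripper is mounted at the origin on the work surface. World frame = base frame: x ahead of the robot, y to its left, z up, the work surface at z = 0. Lengths are in mm, angles in rad, forces in N, time in s.
With the tool pointing down it reaches from about 275 to 750 mm from the base axis. Payload 10.2 kg.
Tool frame: the origin (TCP) lies midway between the tips of the shut fingers; the grasp point (between the pads) lies 19 mm behind it; z points along the fingers, y is the line along which they close (so a half turn about z gives the same grasp; the last joint's range is limited). The gripper opens to 85 mm and grips with 20 to 120 N. Pads are 22 mm wide; open, the fingers measure 114 mm over their backs; the gripper's body (76 mm by 85 mm) begins 54 mm behind the grasp point. The pads swing forward as they close: fully open they stand 13 mm farther back than shut.
Start: joints at [-0.223, 0.313, 1.498, -0, 1.331, -0.223], TCP at [525.006, -0.013, 231.294] pointing down, gripper open.
Joint ranges: [-2.94, 2.94], [-0.97, 2.17], [0.19, 2.56], [-1.23, 4.37], [0.02, 3.11], [-2.88, 2.88]. Speed limits (rad/s): [2.39, 2.39, 3.01, 3.14, 3.14, 3.14].

INTERFACE

Orientations are given as a unit quaternion [w, x, y, z].
In Python, from rig import ctrl gives the robot as it stands.
- The arm moves only by the tool send_rows, never from a script. Its argument "targets" is a list of rows, each a list of 7 numbers: the closure, from -1 (fully open) to 1 (shut), so that 0 is half open, then the shift along the tool's x, y, z in m, then the turn, a rotation vector about the tool's x, y, z in rad. In form: [[claw, dx, dy, dz, ax, ay, az], ...]. A call has exactly 10 rows; each row shifts and turns the commanded pose from where the row before left it, along the tool's axes as they then stand; what a row does not reach is not made up. A row lasts 1/8 s, in which the tool goes at most 62.5 mm and 10.7 degrees, less where a joint would pass 70% of its speed; a pose out of reach is approached as far as the arm can. A call with a gripper value outside its range is refused whole. The fingers move at their own pace and stop on an object; "squeeze" is the grip in N (left out, the last holds). Time passes only in rows, so rows that do not move let the fingers close, or fill a call up. It gives the time, the measured TCP pose, the force, the opening and the grip force at its end, in the units of the state.
- ctrl.sense(): the state, without advancing time (a new reading comes with each control period).
- ctrl.capture(name): name is "scene" or "side" or "wrist"; returns a dict with "img" (400x640x3 uint8, red, green, blue), "camera_matrix" (3x3 intrinsics, pixels), "R" (3x3) and "t" (3): a world point X has camera coordinates R X + t. Camera axes: x right, y down, z forward; pixel columns grow to the right and rows downward; lengths in mm; the calibration is good to about 2 mm. A picture is of the moment at which its call begins. There is no depth.
- ctrl.finish_job(): hands the job in; it is judged then, once.
Trained networks look in a picture, given as the dict that the camera call returned (one of the last four; its "shot" number tells which), for a name from the list of things; names that differ only in an ending like _2 or _b are one class to them, and where a whole thing is asked for, a point or a joint stands for the part that bears it (a point fixed in the world has none). Each returns a list of dicts, best first, with "score" (0 to 1); they miss things now and then, are a little off and sometimes report something else, mostly with a low value. They report only what shows in the picture. A call takes as long as a camera call.
- ctrl.boxes_of(query, picture): "extent" ([left, top, width, height] in pixels, round what is visible of it).
- ctrl.landmark_of(query, picture): "point" ([column, row] in pixels: a listed point, or the origin of a listed thing).
The state is a dict: "time_s": time; "joints": joint angles; "dq": joint speeds; "tau": joint torques, N m; "eef_pos": TCP position; "ee_rot": TCP orientation; "force": force on the tool from outside, world axes, zero at the start; "wrist_torque": the same for the moment, N m; "grip_width": opening from 0.0 (shut) to 1.0 (fully open); "grip_force": force on a finger pad.
Only numpy, scipy, OpenCV 4.12 (cv2) and the standard library are available. Lean on these libraries where they do the work, as an engineer would, in place of code of your own. Each camera call takes 0.05 s, during which the arm holds its last target. There are 200 camera calls.

## Working session

There is one attempt and no reset: what is moved stays moved. The work goes in short steps, Python scripts to look and compute and a tool call to move; the robot and the scene stay as the last step left them, time stands still between calls to the robot, and variables do not carry over. Pictures are saved under pics/ and viewed, at most 14 in all, crops included, and the job is handed in when it is done.

Besides the shell and the picture viewer there is one more tool, called by a JSON object that holds its "api" and its "payload". send_rows: Moves the arm, as the interface text tells. Its arguments: {"type":"object","properties":{"targets":{"type":"array"},"squeeze":{"type":"number"}},"required":["targets"]}

```bash
ls; mkdir -p pics; cat > h.py <<'E'
import numpy as np, cv2
from rig import ctrl
def ray(p,px):
    K,R,t=[np.array(p[k],float) for k in("camera_matrix","R","t")]
    d=R.T@np.linalg.solve(K,[px[0],px[1],1.]); c=-R.T@t.ravel(); return c,d
def atz(p,px,z):
    c,d=ray(p,px); return c+d*(z-c[2])/d[2]
def proj(p,X):
    K,R,t=[np.array(p[k],float) for k in("camera_matrix","R","t")]
    q=K@(R@np.array(X,float)+t.ravel()); return q[:2]/q[2]
def save(p,n,crop=None,s=1):
    im=p["img"][:,:,::-1]
    if crop: im=im[crop[1]:crop[3],crop[0]:crop[2]]
    cv2.imwrite("pics/"+n+".png",cv2.resize(im,None,fx=s,fy=s,interpolation=cv2.INTER_CUBIC))
def tri(a,pa,b,pb):
    c1,d1=ray(a,pa);c2,d2=ray(b,pb);d1/=np.linalg.norm(d1);d2/=np.linalg.norm(d2)
    s=np.linalg.lstsq(np.c_[d1,-d2],c2-c1,rcond=None)[0]
    A=c1+s[0]*d1;B=c2+s[1]*d2;return (A+B)/2,np.linalg.norm(A-B)
E
cat > a.py <<'E'
from h import *
P={n:ctrl.capture(n) for n in("scene","side","wrist")}
for n,p in P.items():
    save(p,"s_"+n); R=np.array(p["R"]);print(n,(-R.T@np.array(p["t"]).ravel()).round(),R[2].round(2),p["shot"])
Z=dict(tray=0,grooves=28,ramp_a=37,ramp_b=37,socket0=46,socket1=46,socket2=46,rod1=36,rack=0,rake=6,block1=0,jar=0,cup=0,mould=0)
for q,z in Z.items():
    for n in P:
        for d in ctrl.landmark_of(q,P[n])[:6]:
            if d["score"]>.25: print(q,n,round(d["score"],2),np.round(d["point"]),atz(P[n],d["point"],z).round()[:2])
print(ctrl.sense())
E
python3 a.py
```

```text
pics
scene [1389.  114.  591.] [-0.84 -0.02 -0.54] 1
side [ 79. 828. 613.] [ 0.5  -0.69 -0.52] 2
wrist [525.  70. 375.] [ 0.   -0.28 -0.96] 3
tray scene 0.7 [258. 219.] [590. -39.]
tray side 0.82 [359. 208.] [572. -29.]
tray side 0.38 [183. 273.] [712. 363.]
tray wrist 0.84 [368. 189.] [581. -38.]
tray wrist 0.36 [369. 161.] [580.  -5.]
grooves scene 0.36 [355. 206.] [575. 184.]
grooves side 0.81 [357. 194.] [582. -36.]
grooves wrist 0.56 [365. 199.] [573. -41.]
ramp_a scene 0.7 [210. 198.] [ 557. -153.]
ramp_a scene 0.69 [308. 204.] [582.  77.]
ramp_a scene 0.65 [188. 192.] [ 535. -211.]
ramp_a side 0.97 [387. 175.] [ 565. -140.]
ramp_a side 0.94 [335. 212.] [573.  68.]
ramp_a wrist 0.73 [383.  94.] [585.  68.]
ramp_a wrist 0.56 [357. 294.] [ 567. -152.]
ramp_a wrist 0.47 [534. 159.] [742.   5.]
ramp_b scene 0.7 [210. 198.] [ 557. -153.]
ramp_b scene 0.69 [308. 204.] [582.  77.]
ramp_b scene 0.65 [188. 192.] [ 535. -211.]
ramp_b side 0.97 [387. 175.] [ 565. -140.]
ramp_b side 0.94 [335. 212.] [573.  68.]
ramp_b wrist 0.73 [383.  94.] [585.  68.]
ramp_b wrist 0.56 [357. 294.] [ 567. 
[... 2937 characters left out ...]
.]
{'time_s': 2.25, 'joints': array([-2.23387142e-01,  3.12902457e-01,  1.49769484e+00, -1.46023893e-06,
        1.33099294e+00, -2.23399361e-01]), 'dq': array([-0.00256843,  0.00059782, -0.00165968, -0.00070292, -0.00022797,
        0.00040604]), 'tau': array([ 3.39275484e-04, -4.12163079e+01, -2.59899902e+01, -1.98313278e-04,
        5.01728337e-04, -7.95259155e-06]), 'eef_pos': array([ 5.25009552e+02, -7.95643114e-03,  2.31294861e+02]), 'ee_rot': array([1.39990284e-06, 7.07102338e-01, 7.07111224e-01, 4.34400482e-08]), 'force': array([ 0.23493762, -0.44712918, -0.0105504 ]), 'wrist_torque': array([-0.00844105, -0.00932104, -0.00538739]), 'grip_force': 0.0, 'grip_width': 0.9991752651702016}
```

View pics/s_scene.png

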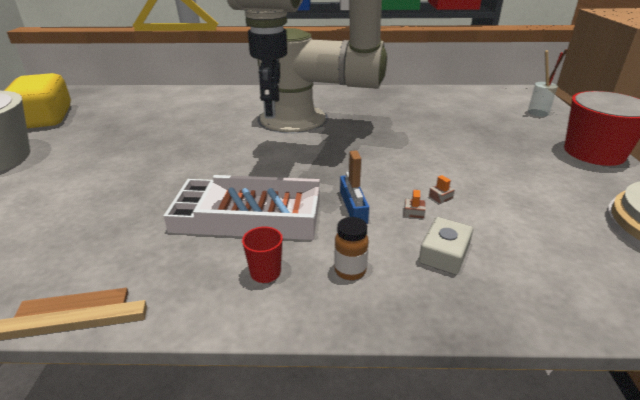

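View pics/s_wrist.png

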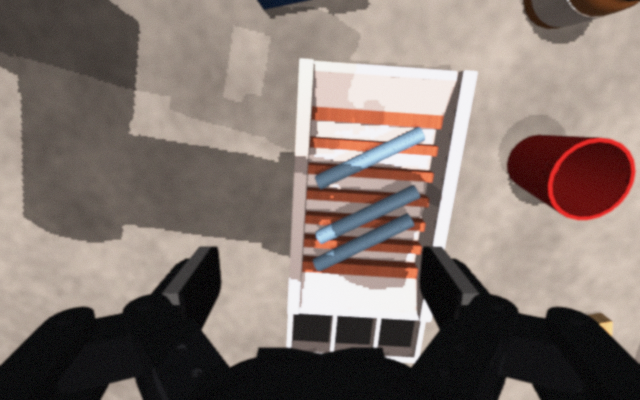

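View pics/s_side.png

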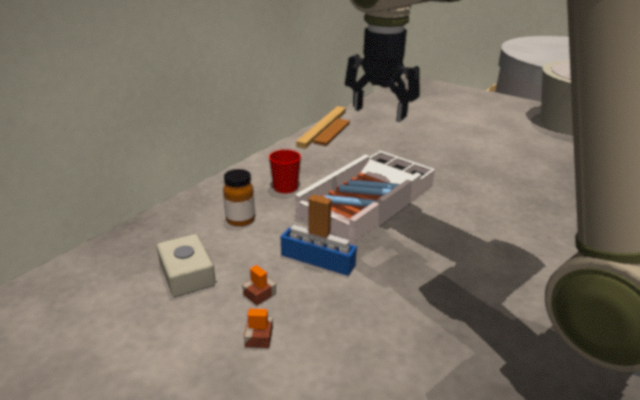

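The scene camera shows the tray at about (245,207), with three skewed rods. The rake stands in the blue rack at (355,200), and there are two blocks at (415,205) and (441,190). The cup and jar are in front and the mould is at (447,245). In the wrist view the sockets are at the bottom, (312..402, 333). The side view agrees with both.

{"api": "send_rows", "payload": {"targets": [[-1,0.06,0,0,0,0,0],[-1,0.06,0,0,0,0,0],[-1,0.06,0,0,0,0,0],[-1,0,0,0,0,0,-0.18],[-1,0,0,0,0,0,-0.18],[-1,0,0,0,0,0,-0.18],[-1,0,0,0,0,0,-0.18],[-1,0,0,0,0,0,-0.18],[-1,0,0,0,0,0,-0.18],[-1,0,0,0,0,0,-0.18]]}}

```text
time_s: 3.5
eef_pos: [525.0, 180.0, 231.3]
ee_rot: [-0.0, 0.152, 0.988, -0.0]
force: [0.1, -0.6, -1.4]
grip_width: 0.998
grip_force: 0.0
```

{"api": "send_rows", "payload": {"targets": [[-1,0,0,0,0,0,-0.155],[-1,0,0,0,0,0,-0.155],[-1,0.0,0,0,0,0,0],[-1,0,0,0,0,0,0],[-1,0,0,0,0,0,0],[-1,0,0,0,0,0,0],[-1,0,0,0,0,0,0],[-1,0,0,0,0,0,0],[-1,0,0,0,0,0,0],[-1,0,0,0,0,0,0]]}}

```text
time_s: 4.75
eef_pos: [525.0, 180.0, 231.3]
ee_rot: [-0.0, 0.0, 1.0, -0.0]
force: [-0.2, -0.2, -0.1]
grip_width: 0.997
grip_force: 0.0
```

```bash
cat > b.py <<'E'
from h import *
p=ctrl.capture("wrist"); save(p,"w2")
R=np.array(p["R"]);print((-R.T@np.array(p["t"]).ravel()).round(),R.round(2))
for q,z in dict(rack=0,rake=6,block1=0,tray=0,ramp_b=37).items():
    for d in ctrl.landmark_of(q,p)[:3]: print(q,round(d["score"],2),np.round(d["point"]),atz(p,d["point"],z).round())
h=cv2.cvtColor(p["img"],cv2.COLOR_RGB2HSV)
m=cv2.inRange(h,(100,120,40),(125,255,255))
n,l,st,c=cv2.connectedComponentsWithStats(m)
for i in range(1,n):
    if st[i,4]>300:
        r=cv2.minAreaRect(np.argwhere(l==i)[:,::-1].astype(np.float32)); b=cv2.boxPoints(r); print("blue",st[i],b.round().tolist(),[atz(p,x,46).round(1)[:2] for x in b])
s=ctrl.sense();print(s["eef_pos"],s["ee_rot"],s["time_s"],s["joints"].round(2))
E
python3 b.py
```

```text
[454. 179. 375.] [[ 0.    1.   -0.  ]
 [ 0.96 -0.    0.28]
 [ 0.28 -0.   -0.96]]
rack 0.71 [322. 166.] [535. 181.   0.]
rake 0.57 [321. 163.] [530. 180.   6.]
rake 0.57 [308. 333.] [755. 163.   6.]
block1 0.86 [520. 126.] [490. 397.   0.]
block1 0.64 [442. 185.] [557. 318.   0.]
block1 0.22 [ 96. 210.] [588. -85.   0.]
tray 0.9 [136. 197.] [571. -36.   0.]
tray 0.45 [119. 211.] [589. -58.  -0.]
ramp_b 0.67 [ 68. 206.] [570. -88.  37.]
ramp_b 0.62 [215. 220.] [585.  67.  37.]
ramp_b 0.35 [158. 210.] [574.   7.  37.]
blue [ 290  101   59  142 1995] [[289.0, 106.0], [325.0, 100.0], [350.0, 238.0], [314.0, 244.0]] [array([467.6, 149.1]), array([461.7, 183. ]), array([602.7, 209.8]), array([610.2, 171.8])]
[524.99152734 179.98696919 231.3052779 ] [6.29741159e-08 4.06532795e-04 9.99999917e-01 4.35967690e-06] 5.05 [ 0.12  0.38  1.41  0.    1.36 -1.45]
```

View pics/w2.png

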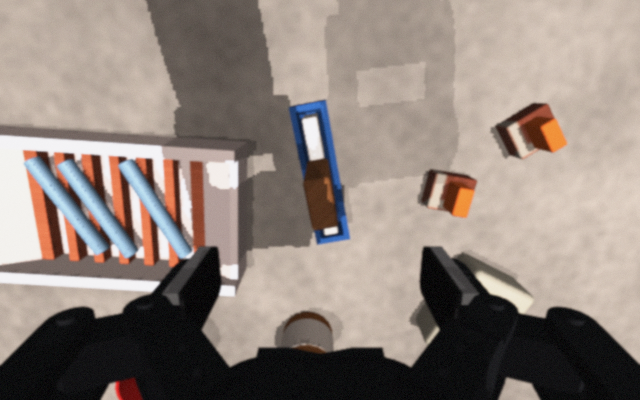

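The wrist view shows the blue rack at (320,170), yawed about 0.175 rad, with the grip at (321,195). The tray is on the left with its rods, and the blocks are at (448,193) and (532,130). I'll grasp the rake now.

{"api": "send_rows", "payload": {"targets": [[-1,-0.0105,-0.0015,0,0,0,-0.175],[-1,0,0,0.035,0,0,0],[-1,0,0,0.035,0,0,0],[-1,0,0,0.035,0,0,0],[-1,0,0,0.034,0,0,0],[-1,0,0,0,0,0,0],[1,0,0,0,0,0,0],[1,0,0,0,0,0,0],[1,0,0,0,0,0,0],[1,0,0,0,0,0,0]], "squeeze": 100}}

```text
time_s: 6.3
eef_pos: [535.8, 178.8, 93.1]
ee_rot: [0.001, -0.087, 0.996, 0.0]
force: [0.2, 1.1, 2.0]
grip_width: 0.226
grip_force: 97.8
```

{"api": "send_rows", "payload": {"targets": [[1,0,0,0,0,0,0],[1,0,0,0,0,0,0],[1,0,0,0,0,0,0],[1,0,0,0,0,0,0],[1,0,0,0,0,0,0],[1,0,0,0,0,0,0],[1,0,0,0,0,0,0],[1,0,0,0,0,0,0],[1,0,0,0,0,0,0],[1,0,0,0,0,0,0]]}}

```text
time_s: 7.55
eef_pos: [535.9, 178.8, 93.1]
ee_rot: [0.001, -0.087, 0.996, 0.0]
force: [0.1, 1.3, 6.0]
grip_width: 0.224
grip_force: 98.6
```

```bash
cat > c.py <<'E'
from h import *
import sys
p=ctrl.capture("wrist"); save(p,sys.argv[1])
q=ctrl.capture("side"); save(q,sys.argv[1]+"s",(220,100,460,340),2)
s=ctrl.sense();print(s["eef_pos"],s["ee_rot"],s["time_s"],s["force"],s["grip_width"],s["grip_force"])
E
python3 c.py g1
```

```text
[535.88929263 178.80601465  93.10728316] [ 7.46417655e-04 -8.69947741e-02  9.96208456e-01  2.53331902e-04] 7.65 [-0.48903942  1.28072583  5.84930706] 0.22405595753130578 98.56602787971497
```

View pics/g1s.png

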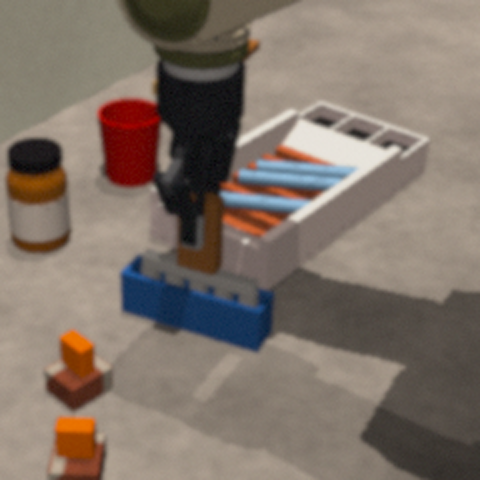

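The side view shows the rake gripped and square in the rack. Next I'll lift it, align it to the tray and measure the tray.

{"api": "send_rows", "payload": {"targets": [[1,0,0,-0.01,0,0,0],[1,0,0,-0.03,0,0,0],[1,0,0,-0.03,0,0,0],[1,0,0,-0.03,0,0,0],[1,0,0,-0.03,0,0,0.085],[1,0,0,0,0,0,0.085],[1,0,0,0,0,0,0.085],[1,0.02,-0.05,0,0,0,0],[1,0,0,0,0,0,0],[1,0,0,0,0,0,0]]}}

```text
time_s: 8.9
eef_pos: [511.7, 130.3, 222.6]
ee_rot: [0.0, 0.041, 0.999, 0.0]
force: [-0.5, -0.1, -2.8]
grip_width: 0.221
grip_force: 99.2
```

```bash
cat > d.py <<'E'
from h import *
import pickle
p=ctrl.capture("wrist"); save(p,"t1"); pickle.dump(p,open("t1.pkl","wb"))
h=cv2.cvtColor(p["img"],cv2.COLOR_RGB2HSV)
m=cv2.inRange(h,(3,130,90),(14,255,255))
n,l,st,c=cv2.connectedComponentsWithStats(m)
for i in range(1,n):
    if st[i,4]>120:
        r=cv2.minAreaRect(np.argwhere(l==i)[:,::-1].astype(np.float32)); b=cv2.boxPoints(r); b=b[np.argsort(b[:,1])]
        e1,e2=b[:2].mean(0),b[2:].mean(0); print("or",st[i],atz(p,e1,28).round(1)[:2],atz(p,e2,28).round(1)[:2])
for q,z in dict(grooves=28,socket0=46,ramp_a=37,rod1=36,tray=0).items():
    for d in ctrl.landmark_of(q,p)[:3]: print(q,round(d["score"],2),np.round(d["point"]),atz(p,d["point"],z).round())
s=ctrl.sense();print(s["eef_pos"],s["ee_rot"],s["time_s"],s["force"],s["grip_width"],s["grip_force"])
E
python3 d.py
```

```text
or [571  96  57  48 922] [472.4 390.7] [515.7 424. ]
or [496 175  37  43 710] [540.5 331.7] [583.9 325.3]
or [131 185  14  29 256] [517.8 -64.1] [550.  -66.5]
or [159 185  19  68 636] [520.2 -35.6] [597.8 -41.4]
or [212 184  14  58 495] [524.1  20.6] [588.8  14.5]
or [ 240  184   18  102 1009] [526.2  49.5] [644.9  40.6]
or [104 186  16  35 195] [516.6 -92.1] [555.6 -95.6]
or [ 79 205  30  85 965] [ 534.4 -122.9] [ 637.5 -129.5]
or [191 226  16  58 461] [568.2 -10.3] [637.7 -15.6]
or [117 248  17  42 335] [587.  -95.4] [ 638.7 -100.6]
or [295 259  50  47 830] [624.1 144.9] [662.9  86. ]
or [221 267  12  21 140] [622.4   5.9] [645.6  15.5]
or [317 336  26  15 164] [724.  138.1] [742.9 109. ]
grooves 0.65 [169. 237.] [579. -41.  28.]
socket0 0.72 [  3. 245.] [ 566. -205.   46.]
socket0 0.6 [ 16. 283.] [ 612. -207.   46.]
ramp_a 0.68 [269. 238.] [585.  69.  37.]
ramp_a 0.65 [ 61. 242.] [ 572. -153.   37.]
ramp_a 0.41 [170. 236.] [575. -36.  37.]
rod1 0.84 [210. 234.] [576.   7.  36.]
rod1 0.83 [149. 238.] [575. -59.  36.]
rod1 0.72 [122. 240.] [575. -88.  36.]
tray 0.91 [183. 223.] [575. -36.   0.]
[511.60492533 130.68727944 222.17869622] [-1.20124708e-04  4.00433078e-02  9.99197938e-01  3.49868036e-06] 9.2 [-0.2374863   0.61688566 -3.55382139] 0.22155179437491623 99.2308509349823
```

View pics/t1.png

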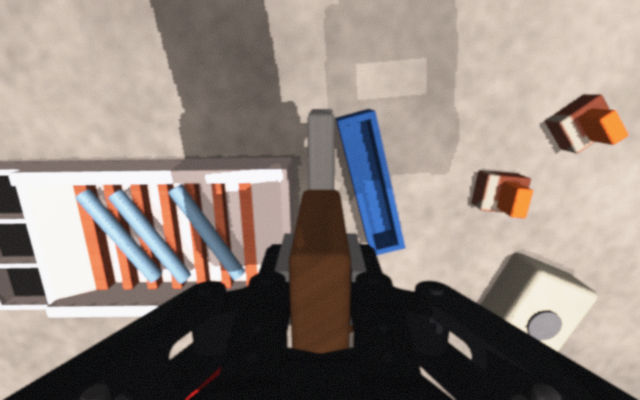

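The wrist view shows the tray field clearly at columns 75–255 and the rake bar's end at (320,112). I'll check how far the rake is off centre in the grip.

```bash
python3 - <<'E'
from h import *
import pickle
p=pickle.load(open("t1.pkl","rb"))
T=np.array([511.6,130.7]);a=2*0.04007
xt=np.array([-np.cos(a),np.sin(a)])
for r,z in((109,193),(109,179),(192,270),(192,266)):
    X=atz(p,(320,r),z)[:2]; print(r,z,X.round(1),(X-T)@xt)
g=cv2.cvtColor(p["img"],cv2.COLOR_RGB2GRAY)[:,320].astype(int);print(g[98:125])
# walls: top edges z=60 along columns of tray
G=cv2.cvtColor(p["img"],cv2.COLOR_RGB2GRAY).astype(int)
for c in(90,110,130): print(c,G[150:192:1,c], G[285:325,c])
yaw=-.075;O=np.array([577.5,-40.5])
im=p["img"][:,:,::-1].copy();Rz=np.array([[np.cos(yaw),-np.sin(yaw)],[np.sin(yaw),np.cos(yaw)]])
def ln(pts,z,col):
    q=[proj(p,[*(O+Rz@np.array(u)),z]) for u in pts]; cv2.polylines(im,[np.round(q).astype(int)],True,col,1)
for s in(-1,1): ln([(s*66,-125),(s*78,-125),(s*78,125),(s*66,125)],60,(0,255,0))
for y in range(-84,85,28): ln([(-66,y-5),(66,y-5),(66,y+5),(-66,y+5)],28,(255,0,255))
for x in(-50,0,50): ln([(x-23,-186),(x+23,-186),(x+23,-134),(x-23,-134)],46,(0,255,255))
cv2.imwrite("pics/t1o.png",cv2.resize(im[140:330,0:300],None,fx=2.6,fy=2.6))
E
```

```text
109 193 [449.3 134.1] 62.414802144787345
109 179 [449.9 134.1] 61.72796771904883
192 270 [469.5 132.5] 42.1172247906862
192 266 [470.7 132.4] 40.9229158776398
[197 197 200 197 199 196 199 198 197 191 166 115  84  76  80  87  95 105
 113 121 121 124 125 124 124 122 128]
90 [199 200 199 196 202 199 197 189 175 160 133 120 115 112 113 114 115 117
 117 118 132 183 232 246 248 249 249 249 249 248 249 249 248 242 208 126
  64  50  52  59  69  79] [247 248 247 245 241 225 180 134 118 112 115 114 111 114 115 115 117 116
 112 110 127 193 240 248 248 248 248 248 248 247 246 235 205 185 182 183
 182 182 182 186]
110 [193 190 190 190 187 187 184 176 162 145 126 115 120 113 115 113 115 115
 117 116 142 199 240 248 249 249 249 248 249 249 249 248 247 241 216 173
 155 153 153 152 156 157] [ 59  69  91 108 113 111 115 115 115 113 115 114 113 115 115 114 116 113
 108 108 144 207 241 247 248 248 248 248 249 248 245 235 212 198 196 192
 195 195 194 196]
130 [195 193 193 192 189 189 187 177 160 136 123 115 113 117 114 114 116 115
 118 121 150 208 242 248 249 249 249 249 249 249 249 248 248 243 226 207
 191 168 152 152 146 143] [157 162 154 146 130 119 112 113 116 114 115 114 116 112 111 115 116 113
 110 118 160 220 243 248 249 248 249 249 248 248 243 230 209 195 196 194
 185 156 107  50]
```

View pics/t1o.png

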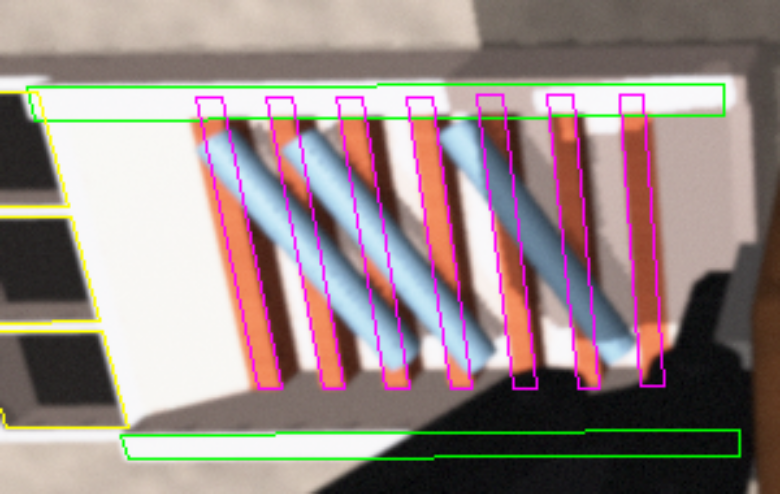

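```bash
python3 - <<'E'
from h import *
import pickle
p=pickle.load(open("t1.pkl","rb"))
T=np.array([511.6,130.7]);a=.08
xt=np.array([-np.cos(a),np.sin(a)])
for r,z in((109,193),(191,193),(191,196)):
    X=atz(p,(320,r),z)[:2]; print(r,(X-T)@xt)
yt=np.array([np.sin(.075),np.cos(.075)]);xt=np.array([-np.cos(.075),np.sin(.075)])
O=np.array([577.5,-40.5]); d=T-O; print("tray coords of tcp: x",-d@xt,"y",d@yt)
E
```

```text
109 62.41502191890934
191 19.685669327848647
191 20.571740054081907
tray coords of tcp: x -78.54270899868794 y 165.7808579515362
```

{"api": "send_rows", "payload": {"targets": [[1,-0.04,-0.029,0,0,0,-0.005],[1,-0.04,-0.029,0,0,0,0],[1,0,0,0.03,0,0,0],[1,0,0,0.03,0,0,0],[1,0,0,0.02,0,0,0],[1,0,0,0.01,0,0,0],[1,0,0,0,0,0,0],[1,0,0,0,0,0,0],[1,0,0,0,0,0,0],[1,0,0,0,0,0,0]]}}

```text
time_s: 10.45
eef_pos: [586.9, 66.2, 132.7]
ee_rot: [0.0, 0.038, 0.999, -0.0]
force: [0.0, 0.1, -3.1]
grip_width: 0.218
grip_force: 99.3
```

```bash
python3 c.py r1
```

```text
[586.81276435  66.16789326 132.51050497] [ 1.59330177e-04  3.78869706e-02  9.99282018e-01 -4.42825817e-06] 10.55 [-0.30832735 -0.17254384 -4.32565804] 0.2158997815716907 99.34460520744324
```

View pics/r1.png

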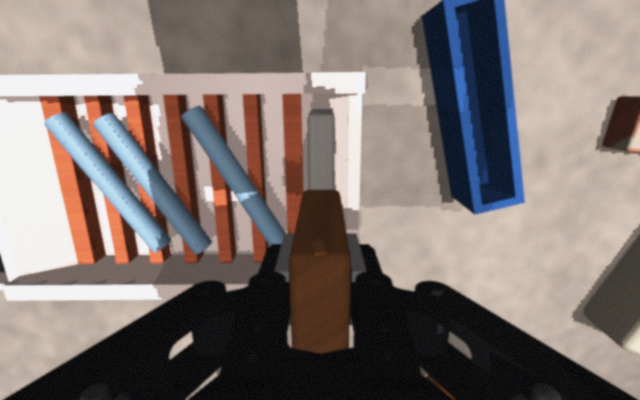

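The rake is inside the walls and behind the rods, with the b-end rod's end at (280,238). Now I'll lower it and sweep.

{"api": "send_rows", "payload": {"targets": [[1,0,-0.005,0.004,0,0,0],[1,0,-0.005,0.004,0,0,0],[1,0,-0.004,0.003,0,0,0],[1,0,-0.004,0.0025,0,0,0],[1,0,-0.004,0.001,0,0,0],[1,0,-0.003,0,0,0,0],[1,0,-0.003,0,0,0,0],[1,0,-0.003,0,0,0,0],[1,0,-0.003,0,0,0,0],[1,0,-0.003,0,0,0,0]]}}

```text
time_s: 11.8
eef_pos: [584.0, 29.1, 117.9]
ee_rot: [0.0, 0.038, 0.999, 0.0]
force: [-0.7, -0.5, -2.0]
grip_width: 0.222
grip_force: 99.2
```

{"api": "send_rows", "payload": {"targets": [[1,0,-0.003,0,0,0,0],[1,0,-0.003,0,0,0,0],[1,0,-0.003,0,0,0,0],[1,0,-0.003,0,0,0,0],[1,0,-0.003,0,0,0,0],[1,0,-0.003,0,0,0,0],[1,0,-0.003,0,0,0,0],[1,0,-0.003,0,0,0,0],[1,0,-0.003,0,0,0,0],[1,0,-0.003,0,0,0,0]]}}

```text
time_s: 13.05
eef_pos: [583.8, -1.0, 118.8]
ee_rot: [0.003, 0.038, 0.999, -0.0]
force: [8.7, 1.5, -3.1]
grip_width: 0.219
grip_force: 99.3
```

{"api": "send_rows", "payload": {"targets": [[1,0,-0.003,0,0,0,0],[1,0,-0.003,0,0,0,0],[1,0,-0.003,0,0,0,0],[1,0,-0.003,0,0,0,0],[1,0,-0.003,0,0,0,0],[1,0,-0.003,0,0,0,0],[1,0,-0.003,0,0,0,0],[1,0,-0.003,0,0,0,0],[1,0,-0.003,0,0,0,0],[1,0,-0.003,0,0,0,0]]}}

```text
time_s: 14.3
eef_pos: [579.4, -30.7, 117.8]
ee_rot: [0.0, 0.038, 0.999, 0.0]
force: [-0.6, 0.0, -2.7]
grip_width: 0.218
grip_force: 99.2
```

```bash
python3 c.py r2
```

```text
[579.38715844 -30.88199231 117.79316313] [-2.14974927e-05  3.80374940e-02  9.99276311e-01 -5.54855339e-05] 14.4 [ 0.53328701  0.31589367 -2.58489969] 0.22111595322082683 99.22693848609924
```

View pics/r2.png

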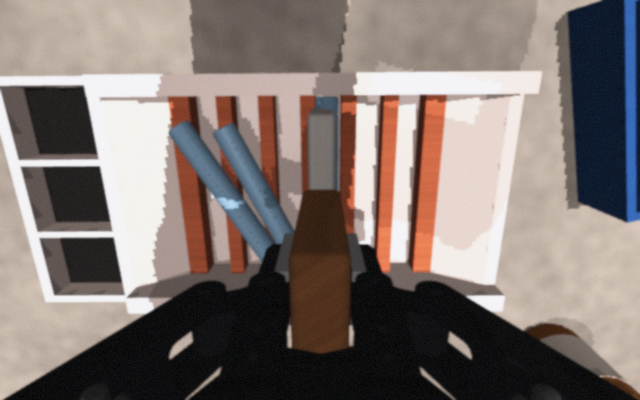

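The first rod has dropped into the +14 groove under the rake at (325,105). Two skewed rods remain, so I'll continue the sweep.

{"api": "send_rows", "payload": {"targets": [[1,0,-0.003,0,0,0,0],[1,0,-0.003,0,0,0,0],[1,0,-0.003,0,0,0,0],[1,0,-0.003,0,0,0,0],[1,0,-0.003,0,0,0,0],[1,0,-0.003,0,0,0,0],[1,0,-0.003,0,0,0,0],[1,0,-0.003,0,0,0,0],[1,0,-0.003,0,0,0,0],[1,0,-0.003,0,0,0,0]]}}

```text
time_s: 15.65
eef_pos: [577.1, -60.6, 117.8]
ee_rot: [0.0, 0.038, 0.999, 0.0]
force: [0.1, -0.3, -3.8]
grip_width: 0.218
grip_force: 99.3
```

{"api": "send_rows", "payload": {"targets": [[1,0,-0.003,0,0,0,0],[1,0,-0.003,0,0,0,0],[1,0,-0.003,0,0,0,0],[1,0,-0.003,0,0,0,0],[1,0,-0.003,0,0,0,0],[1,0,-0.003,0,0,0,0],[1,0,-0.003,0,0,0,0],[1,0,-0.003,0,0,0,0],[1,0,-0.003,0,0,0,0],[1,0,-0.003,0,0,0,0]]}}

```text
time_s: 16.9
eef_pos: [574.9, -90.6, 117.8]
ee_rot: [0.0, 0.038, 0.999, -0.0]
force: [0.1, 0.3, -2.4]
grip_width: 0.22
grip_force: 99.3
```

{"api": "send_rows", "payload": {"targets": [[1,0,-0.003,0,0,0,0],[1,0,-0.003,0,0,0,0],[1,0,-0.003,0,0,0,0],[1,0,-0.003,0,0,0,0],[1,0,-0.003,0,0,0,0],[1,0,-0.003,0,0,0,0],[1,0,-0.003,0,0,0,0],[1,0,0,0,0,0,0],[1,0,0,0,0,0,0],[1,0,0,0,0,0,0]]}}

```text
time_s: 18.15
eef_pos: [573.7, -102.3, 117.9]
ee_rot: [-0.0, 0.038, 0.999, 0.009]
force: [4.5, 38.6, 6.4]
grip_width: 0.221
grip_force: 114.6
```

```bash
python3 c.py r3
```

```text
[ 573.7116614  -102.30496899  117.88299157] [-1.00246920e-04  3.80075031e-02  9.99235645e-01  9.14033499e-03] 18.25 [ 4.24996237 38.80882147  6.55953605] 0.21736992221034648 114.58878633566201
```

View pics/r3.png

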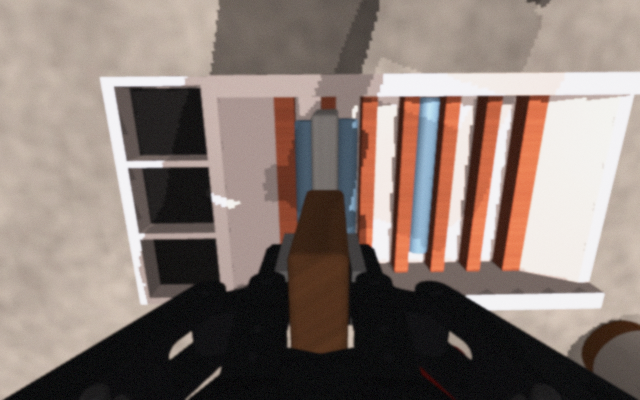

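The +14 rod is seated and another is in the -42 groove at (347,…). The third is at the -70 groove, where the rake is pressing on it with about 38 N. I'll back off and look.

{"api": "send_rows", "payload": {"targets": [[1,0,0.006,0,0,0,0],[1,0,0.006,0,0,0,0],[1,0,0.006,0,0,0,0],[1,0,0.006,-0.002,0,0,0],[1,0,0.01,-0.02,0,0,0],[1,0,0.02,-0.04,0,0,0],[1,0,0.03,-0.04,0,0,0],[1,0,0.03,-0.03,0,0,0],[1,0,0,0,0,0,0],[1,0,0,0,0,0,0]]}}

```text
time_s: 19.5
eef_pos: [581.5, 1.8, 248.8]
ee_rot: [-0.001, 0.038, 0.999, -0.0]
force: [0.1, -0.0, -3.9]
grip_width: 0.221
grip_force: 99.8
```

```bash
cat > e.py <<'E'
from h import *
import sys,pickle
p=ctrl.capture("wrist"); save(p,sys.argv[1]);pickle.dump(p,open(sys.argv[1]+".pkl","wb"))
O=np.array([577.5,-40.5]);c,s=np.cos(.075),np.sin(.075)
def tr(X): d=np.array(X[:2])-O; return np.array([c*d[0]-s*d[1], s*d[0]+c*d[1]])
h=cv2.cvtColor(p["img"],cv2.COLOR_RGB2HSV)
m=cv2.inRange(h,(96,50,60),(108,190,255))
n,l,st,_=cv2.connectedComponentsWithStats(m)
for i in range(1,n):
    if st[i,4]>150:
        r=cv2.minAreaRect(np.argwhere(l==i)[:,::-1].astype(np.float32)); b=cv2.boxPoints(r)[:]; b=b[np.argsort(b[:,1])]
        e=[b[:2].mean(0),b[2:].mean(0)]; print(st[i],[(z,[tr(atz(p,x,z)).round(1).tolist() for x in e]) for z in(26,42)])
s_=ctrl.sense();print(s_["eef_pos"],s_["ee_rot"],s_["time_s"],s_["force"],s_["grip_width"],"tcp tray",tr(s_["eef_pos"]))
E
python3 e.py r4
```

```text
[ 469   24   47  151 1384] [(26, [[-132.5, 205.7], [16.9, 243.9]]), (42, [[-129.7, 198.5], [13.1, 235.0]])]
[ 287   97   16  104 1256] [(26, [[-65.0, 13.0], [48.5, 14.3]]), (42, [[-65.3, 14.3], [43.3, 15.5]])]
[ 209  111   21  103 1206] [(26, [[-51.1, -70.4], [64.3, -69.0]]), (42, [[-51.9, -65.5], [58.5, -64.2]])]
[ 235  111   20  103 1279] [(26, [[-51.0, -42.5], [64.2, -42.0]]), (42, [[-51.9, -38.9], [58.3, -38.4]])]
[581.47673728   1.55815703 248.51287226] [-1.12265177e-03  3.83666800e-02  9.99263097e-01 -1.27241103e-05] 19.55 [ 0.46494386 -0.13968026 -3.69704731] 0.22170042252874728 tcp tray [ 0.81415255 42.23789966]
```

View pics/r4.png

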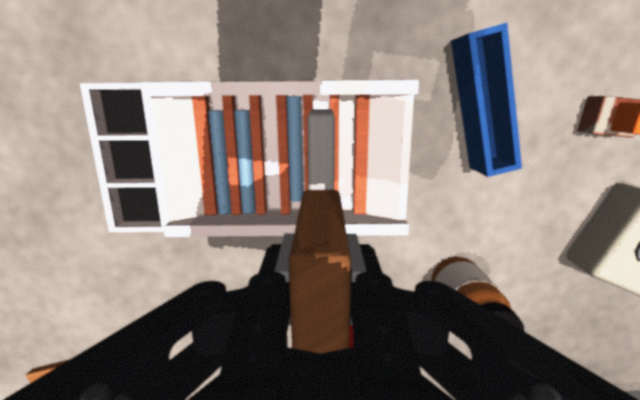

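All three rods lie in grooves, at tray y = -70, -42 and +14, parallel and 115 mm long at groove height. Back to the rack.

{"api": "send_rows", "payload": {"targets": [[1,0.02,0.058,0,0,0,0],[1,0.02,0.058,0,0,0,0],[1,0.019,0.057,0,0,0,0],[1,0,0,0,0,0,-0.126],[1,0,0,0,0,0,-0.125],[1,0,0,0.05,0,0,0],[1,0,0,0.04,0,0,0],[1,0,0,0,0,0,0],[1,0,0,0,0,0,0],[1,0,0,0,0,0,0]]}}

```text
time_s: 20.8
eef_pos: [537.0, 179.2, 161.5]
ee_rot: [0.002, -0.087, 0.996, 0.0]
force: [-0.3, 0.3, -2.2]
grip_width: 0.223
grip_force: 99.9
```

```bash
python3 e.py k1; python3 - <<'E'
from h import *
s=ctrl.sense(); q=s["ee_rot"]; a=-2*np.arctan2(q[1],q[2]); print("yaw",a)
d=np.array([535.9,178.8])-s["eef_pos"][:2]
print("need tool", d@[-np.cos(a),-np.sin(a)], d@[-np.sin(a),np.cos(a)])
E
```

```text
[305  89  40 106 940] [(26, [[-127.8, 200.1], [-43.7, 222.0]]), (42, [[-127.7, 200.0], [-48.4, 220.6]])]
[   0  105   17  132 1396] [(26, [[-52.9, -43.5], [65.0, -43.3]]), (42, [[-57.1, -29.7], [54.1, -29.5]])]
[  67  115   21  122 1167] [(26, [[-59.0, 12.9], [50.3, 14.6]]), (42, [[-62.9, 23.5], [40.2, 25.0]])]
[536.83175581 179.29416886 161.28125108] [ 1.28580111e-03 -8.74263550e-02  9.96170156e-01  1.43776731e-05] 20.85 [ 0.4510722   0.19953552 -3.11976725] 0.21862408684150875 tcp tray [-57.02303109 216.12902784]
yaw 0.17507636863084844
need tool 1.0035882640632101 -0.3243182779432244
```

View pics/k1.png

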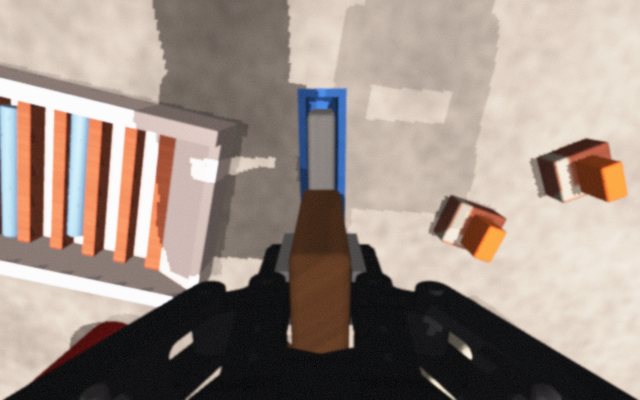

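The rake bar is centred over the rack at (321,150). Now I'll lower it and release.

{"api": "send_rows", "payload": {"targets": [[1,0.001,0,0.02,0,0,0],[1,0,0,0.02,0,0,0],[1,0,0,0.015,0,0,0],[1,0,0,0.008,0,0,0],[1,0,0,0.004,0,0,0],[1,0,0,0,0,0,0],[1,0,0,0,0,0,0],[-1,0,0,0,0,0,0],[-1,0,0,0,0,0,0],[-1,0,0,0,0,0,0]]}}

```text
time_s: 22.1
eef_pos: [535.3, 179.2, 93.0]
ee_rot: [0.0, -0.087, 0.996, -0.0]
force: [-0.4, -0.5, -0.7]
grip_width: 0.847
grip_force: 0.0
```

{"api": "send_rows", "payload": {"targets": [[-1,0,0,0,0,0,0],[-1,0,0,0,0,0,0],[-1,0,0,0,0,0,0],[-1,0,0,0,0,0,0],[-1,0,0,-0.03,0,0,0],[-1,0,0,-0.03,0,0,0],[-1,0,0,-0.04,0,0,0],[-1,0,0,-0.04,0,0,0],[-1,0,0,0,0,0,0],[-1,0,0,0,0,0,0]]}}

```text
time_s: 23.35
eef_pos: [534.9, 179.1, 232.0]
ee_rot: [-0.001, -0.087, 0.996, -0.0]
force: [-0.3, 0.4, -0.6]
grip_width: 1.004
grip_force: 0.0
```

```bash
cat > f.py <<'E'
from h import *
import sys,pickle
p=ctrl.capture("wrist"); save(p,sys.argv[1]);pickle.dump(p,open(sys.argv[1]+".pkl","wb"))
for q,z in dict(rake=6,rack=0,block1=0,socket0=46).items():
    for d in ctrl.landmark_of(q,p)[:4]:
        if d["score"]>.25: print(q,round(d["score"],2),np.round(d["point"]),atz(p,d["point"],z).round(1))
h=cv2.cvtColor(p["img"],cv2.COLOR_RGB2HSV)
m=cv2.inRange(h,(9,170,170),(20,255,255))
n,l,st,_=cv2.connectedComponentsWithStats(m)
for i in range(1,n):
    if st[i,4]>150: print("orange",st[i],_[i].round())
s=ctrl.sense();q=s["ee_rot"];print(s["eef_pos"],"yaw",-2*np.arctan2(q[1],q[2]),s["time_s"],s["force"],s["grip_width"])
E
python3 f.py k2
```

```text
rake 0.84 [323. 155.] [530.9 180.7   6. ]
rack 0.78 [320. 161.] [538.5 178.6   0. ]
block1 0.88 [521. 155.] [492.7 399.2   0. ]
block1 0.55 [436. 200.] [561.  319.3   0. ]
socket0 0.63 [ 43. 155.] [571.8 -93.4  46. ]
orange [542 150  20  31 429] [551. 165.]
orange [443 202  24  29 380] [455. 216.]
[534.98978278 179.1020895  232.03842856] yaw 0.1751222178193923 23.6 [-0.22879357 -0.74724498 -0.62864243] 0.9974397466337399
```

View pics/k2.png

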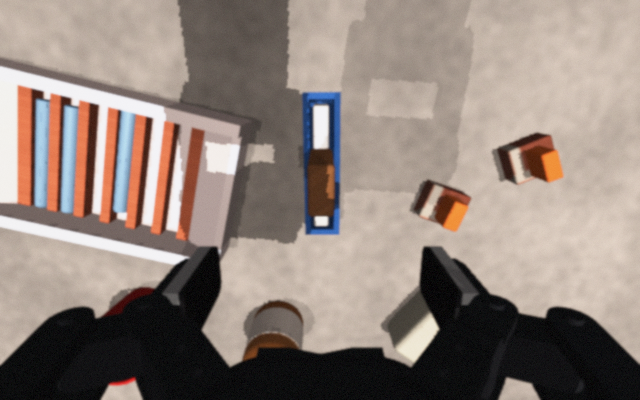

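The rake stands in its rack, released, at (322,165), and the rods are still in their grooves. Now the blocks, at (440,205) and (530,160). I'll measure each tab from overhead with a box fit.

{"api": "send_rows", "payload": {"targets": [[-1,-0.009,0.046,0,0,0,0],[-1,-0.009,0.046,0,0,0,0],[-1,-0.009,0.046,0,0,0,0],[-1,0,0,0,0,0,0],[-1,0,0,0,0,0,0],[-1,0,0,0,0,0,0],[-1,0,0,0,0,0,0],[-1,0,0,0,0,0,0],[-1,0,0,0,0,0,0],[-1,0,0,0,0,0,0]]}}

```text
time_s: 24.85
eef_pos: [537.7, 319.7, 232.8]
ee_rot: [-0.0, -0.087, 0.996, -0.0]
force: [-1.0, -0.3, 0.0]
grip_width: 0.997
grip_force: 0.0
```

```bash
cat > g.py <<'E'
from h import *
import sys
from scipy.optimize import minimize
def tool_delta(s,tx,ty,yaw):
    q=s["ee_rot"];a=-2*np.arctan2(q[1],q[2]);d=np.array([tx,ty])-s["eef_pos"][:2]
    print("tool yaw",round(a,3),"tcp",s["eef_pos"].round(1)," move x,y mm",(d@[-np.cos(a),-np.sin(a)]).round(1),(d@[-np.sin(a),np.cos(a)]).round(1),"turn az",round(-(yaw-a),3))
def fitbox(p,mask,x0,hx,hy,z0,z1):
    def hull(v):
        c,s=np.cos(v[2]),np.sin(v[2])
        q=[proj(p,[v[0]+c*a-s*b,v[1]+s*a+c*b,z]) for a in(-hx,hx) for b in(-hy,hy) for z in(z0,z1)]
        return cv2.convexHull(np.round(np.array(q)*16).astype(np.int32))
    def cost(v):
        m=np.zeros_like(mask); cv2.fillConvexPoly(m,hull(v),255,shift=4)
        return -(m&mask).astype(bool).sum()/max(1,(m|mask).astype(bool).sum())
    best=min((minimize(cost,[x0[0],x0[1],y],method="Nelder-Mead",options=dict(initial_simplex=[[x0[0],x0[1],y],[x0[0]+8,x0[1],y],[x0[0],x0[1]+8,y],[x0[0],x0[1],y+.3]],xatol=.05,fatol=1e-4)) for y in(-.5,-.2,.1,.4,.7)),key=lambda r:r.fun)
    return best.x,-best.fun
if __name__=="__main__":
    p=ctrl.capture("wrist"); save(p,sys.argv[1])
    h=cv2.cvtColor(p["img"],cv2.COLOR_RGB2HSV)
    m=cv2.inRange(h,(8,190,110),(20,255,255))
    n,l,st,ce=cv2.connectedComponentsWithStats(m)
    s=ctrl.sense();print(s["time_s"])
    for i in range(1,n):
        if st[i,4]>300:
            mm=np.where(l==i,255,0).astype(np.uint8); c0=atz(p,ce[i],45)
            v,f=fitbox(p,mm,c0,15,8,26,56); print("tab",st[i],v.round(3),"IoU",round(f,3))
            tool_delta(s,v[0],v[1],v[2])
E
python3 g.py b1
```

```text
24.9
tab [399 119  23  34 512] [493.589 399.522   0.707] IoU 0.635
tool yaw 0.175 tcp [537.7 319.7 232.8]  move x,y mm 29.6 86.3 turn az -0.531
tab [308 170  23  34 483] [ 5.60419e+02  3.20999e+02 -5.40000e-02] IoU 0.744
tool yaw 0.175 tcp [537.7 319.7 232.8]  move x,y mm -22.6 -2.7 turn az 0.229
```

```bash
python3 - <<'E'
import cv2
im=cv2.imread("pics/b1.png");h=cv2.cvtColor(im,cv2.COLOR_BGR2HSV)
for r in range(156,216,4): print(r,[tuple(int(t) for t in h[r,c]) for c in range(294,346,5)])
E
```

```text
156 [(12, 35, 195), (14, 36, 178), (12, 49, 134), (13, 42, 114), (14, 39, 164), (12, 40, 173), (10, 35, 167), (15, 39, 170), (13, 39, 172), (15, 37, 167), (16, 41, 167)]
160 [(12, 38, 179), (15, 41, 160), (8, 91, 121), (16, 44, 152), (9, 71, 83), (8, 89, 83), (14, 45, 146), (12, 40, 172), (13, 38, 174), (14, 38, 168), (13, 37, 171)]
164 [(14, 40, 148), (12, 42, 122), (11, 68, 175), (15, 41, 200), (8, 88, 166), (5, 165, 111), (6, 154, 71), (7, 124, 66), (12, 52, 138), (12, 38, 173), (13, 39, 175)]
168 [(12, 40, 128), (10, 46, 123), (12, 48, 197), (15, 41, 198), (7, 136, 154), (7, 165, 139), (6, 160, 145), (6, 159, 127), (5, 161, 84), (7, 139, 64), (13, 40, 164)]
172 [(12, 46, 112), (9, 78, 117), (16, 37, 227), (15, 43, 210), (6, 161, 87), (10, 209, 111), (9, 218, 111), (7, 176, 126), (6, 163, 136), (6, 160, 139), (7, 66, 143)]
176 [(10, 41, 111), (11, 90, 122), (16, 40, 199), (12, 69, 167), (9, 201, 114), (10, 202, 227), (10, 212, 155), (9, 204, 116), (6, 156, 136), (6, 164, 131), (9, 55, 154)]
180 [(12, 41, 105), (10, 63, 130), (16, 45, 131), (7, 119, 111), (11, 206, 191), (14, 191, 
[... 741 characters left out ...]
194), (15, 38, 176)]
200 [(14, 41, 105), (17, 38, 107), (16, 46, 106), (10, 199, 172), (10, 207, 181), (10, 201, 181), (9, 90, 128), (15, 53, 134), (15, 41, 149), (12, 38, 197), (12, 34, 194)]
204 [(13, 39, 104), (10, 37, 104), (12, 38, 100), (12, 35, 184), (10, 75, 176), (9, 163, 172), (12, 37, 199), (11, 68, 149), (12, 38, 186), (12, 35, 199), (12, 35, 202)]
208 [(13, 39, 105), (9, 38, 106), (17, 41, 111), (12, 32, 198), (13, 34, 202), (13, 34, 205), (14, 33, 203), (14, 34, 202), (14, 37, 200), (12, 38, 201), (14, 36, 204)]
212 [(15, 38, 106), (8, 36, 105), (13, 40, 115), (12, 34, 203), (13, 36, 205), (16, 35, 197), (13, 35, 194), (13, 35, 195), (12, 38, 200), (11, 34, 201), (12, 34, 202)]
```

```bash
sed -i 's/(8,190,110),(20,255,255)/(7,172,75),(20,255,255)/' g.py; sed -i 's/v,f=fitbox/print(p["camera_matrix"][0][0]) if i<3 else 0; v,f=fitbox/' g.py; python3 g.py b2; python3 - <<'E'
import cv2
im=cv2.imread("pics/b2.png");cv2.imwrite("pics/b2c.png",cv2.resize(im[90:230,270:470],None,fx=4,fy=4,interpolation=cv2.INTER_CUBIC))
E
```

```text
24.95
tab [393 118  30  36 673] [492.754 398.625   0.643] IoU 0.825
tool yaw 0.175 tcp [537.7 319.8 232.8]  move x,y mm 30.5 85.5 turn az -0.468
tab [308 169  24  35 577] [ 5.60064e+02  3.20618e+02 -1.84000e-01] IoU 0.851
tool yaw 0.175 tcp [537.7 319.8 232.8]  move x,y mm -22.2 -3.1 turn az 0.359
```

View pics/b2c.png

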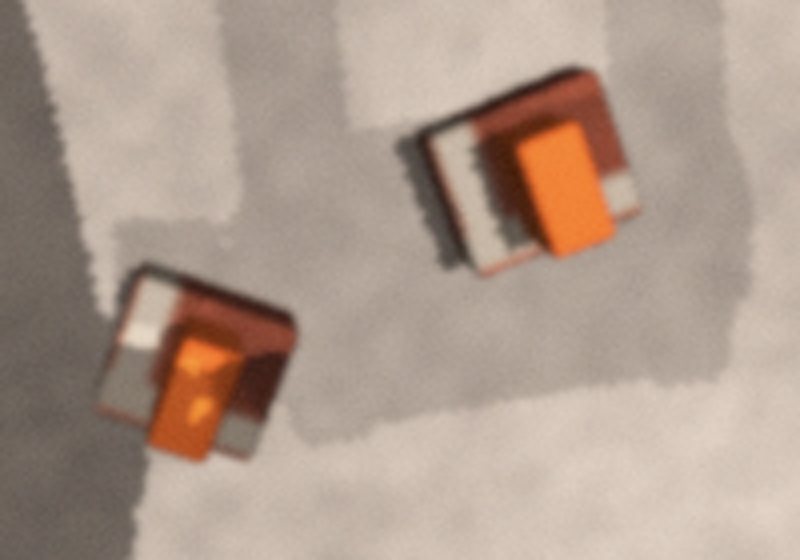

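The crop shows block A lower left at yaw about -0.18 and block B upper right at yaw about +0.6, in agreement with the fits. I'll turn to block A, re-measure, then grasp.

{"api": "send_rows", "payload": {"targets": [[-1,0,-0.003,0,0,0,0.18],[-1,0,0,0,0,0,0.18],[-1,0,0.008,0.04,0,0,0],[-1,0,0,0,0,0,0],[-1,0,0,0,0,0,0],[-1,0,0,0,0,0,0],[-1,0,0,0,0,0,0],[-1,0,0,0,0,0,0],[-1,0,0,0,0,0,0],[-1,0,0,0,0,0,0]]}}

```text
time_s: 26.2
eef_pos: [539.7, 324.7, 192.8]
ee_rot: [-0.0, 0.092, 0.996, -0.0]
force: [0.6, -0.4, -0.7]
grip_width: 0.997
grip_force: 0.0
```

```bash
python3 g.py b3
```

```text
26.25
337.9197858414705
tab [376  87  42  39 909] [493.493 398.027   0.566] IoU 0.878
tool yaw -0.185 tcp [539.7 324.6 192.8]  move x,y mm 58.9 63.7 turn az -0.751
tab [312 176  20  41 711] [ 5.59872e+02  3.20767e+02 -1.85000e-01] IoU 0.879
tool yaw -0.185 tcp [539.7 324.6 192.8]  move x,y mm -20.5 -0.1 turn az 0.0
```

{"api": "send_rows", "payload": {"targets": [[-1,-0.0205,0,0.02,0,0,0],[-1,0,0,0.045,0,0,0],[-1,0,0,0.045,0,0,0],[-1,0,0,0.03,0,0,0],[-1,0,0,0.015,0,0,0],[-1,0,0,0.007,0,0,0],[-1,0,0,0,0,0,0],[1,0,0,0,0,0,0],[1,0,0,0,0,0,0],[1,0,0,0,0,0,0]], "squeeze": 80}}

```text
time_s: 27.5
eef_pos: [560.0, 320.9, 31.2]
ee_rot: [0.0, 0.092, 0.996, 0.0]
force: [-0.2, -0.8, 0.2]
grip_width: 0.379
grip_force: 0.0
```

{"api": "send_rows", "payload": {"targets": [[1,0,0,0,0,0,0],[1,0,0,0,0,0,0],[1,0,0,0,0,0,0],[1,0,0,0,0,0,0],[1,0,0,0,0,0,0],[1,0,0,-0.005,0,0,0],[1,0,0,-0.04,0,0,0],[1,0,0,-0.05,0,0,0],[1,0,0,-0.05,0,0,0],[1,0,0,0,0,0,0]]}}

```text
time_s: 28.75
eef_pos: [561.2, 321.3, 180.0]
ee_rot: [0.003, 0.092, 0.996, 0.001]
force: [0.5, 1.1, -2.7]
grip_width: 0.171
grip_force: 78.4
```

```bash
python3 - <<'E'
from g import *
s=ctrl.sense();O=np.array([577.5,-40.5]);a=-.075
for n,x in(("s0",-50),("s1",0),("s2",50)):
    t=O+[np.cos(a)*x+np.sin(-a)*-160*1, np.sin(a)*x+np.cos(a)*-160]; print(n,t.round(1)); tool_delta(s,*t,a)
print(s["grip_width"],s["grip_force"],s["force"])
p=ctrl.capture("side");
for d in ctrl.landmark_of("block1",p)[:4]: print(d)
E
```

```text
s0 [ 515.7 -196.3]
tool yaw -0.185 tcp [561.2 321.3 180. ]  move x,y mm -50.3 -517.2 turn az -0.11
s1 [ 565.5 -200.1]
tool yaw -0.185 tcp [561.2 321.3 180. ]  move x,y mm -100.0 -511.7 turn az -0.11
s2 [ 615.4 -203.8]
tool yaw -0.185 tcp [561.2 321.3 180. ]  move x,y mm -149.7 -506.2 turn az -0.11
0.1706386228789828 78.38950753211975 [ 0.46754404  1.0902193  -2.7291127 ]
{'point': [256.9, 336.1], 'score': 0.9}
{'point': [251.3, 221.5], 'score': 0.71}
{'point': [184.5, 273.4], 'score': 0.37}
```

{"api": "send_rows", "payload": {"targets": [[1,0,0,-0.05,0,0,0],[1,-0.0056,-0.0575,0,0,0,0],[1,-0.0056,-0.0575,0,0,0,0],[1,-0.0056,-0.0575,0,0,0,0],[1,-0.0056,-0.0575,0,0,0,0],[1,-0.0056,-0.0575,0,0,0,0],[1,-0.0056,-0.0575,0,0,0,0],[1,-0.0056,-0.0575,0,0,0,0],[1,-0.0056,-0.0575,0,0,0,0],[1,-0.0056,-0.0575,0,0,0,0]]}}

```text
time_s: 30.1
eef_pos: [513.3, -198.6, 223.9]
ee_rot: [-0.002, 0.092, 0.996, 0.001]
force: [1.4, -0.0, -1.8]
grip_width: 0.173
grip_force: 78.7
```

{"api": "send_rows", "payload": {"targets": [[1,0,0,0,0,0,-0.11],[1,0,0,0.02,0,0,0],[1,0,0,0.03,0,0,0],[1,0,0,0,0,0,0],[1,0,0,0,0,0,0],[1,0,0,0,0,0,0],[1,0,0,0,0,0,0],[1,0,0,0,0,0,0],[1,0,0,0,0,0,0],[1,0,0,0,0,0,0]]}}

```text
time_s: 31.35
eef_pos: [514.3, -197.1, 175.9]
ee_rot: [0.0, 0.037, 0.999, -0.0]
force: [0.3, 0.2, -2.2]
grip_width: 0.171
grip_force: 78.8
```

```bash
cat > k.py <<'E'
from g import *
import sys
s=ctrl.sense();O=np.array([577.5,-40.5]);a=-.075
p=ctrl.capture("wrist"); save(p,sys.argv[1])
q=ctrl.capture("scene");save(q,sys.argv[1]+"sc")
for n,x in(("s0",-50),("s1",0),("s2",50)):
    t=O+[np.cos(a)*x+np.sin(-a)*-160, np.sin(a)*x+np.cos(a)*-160]; print(n,t.round(1)); tool_delta(s,*t,a)
print(s["time_s"],s["grip_width"],s["grip_force"],s["force"])
h=cv2.cvtColor(p["img"],cv2.COLOR_RGB2HSV)
# tray pose refine: fit outline of terracotta ridges
m=cv2.inRange(h,(3,130,70),(14,255,255)); 
for d in ctrl.landmark_of("socket0",p)[:5]: print("sock",round(d["score"],2),np.round(d["point"]),atz(p,d["point"],46).round(1))
d_=cv2.inRange(h,(0,0,0),(180,255,75)); d_[270:]=0
n,l,st,ce=cv2.connectedComponentsWithStats(d_)
for i in range(1,n):
    if st[i,4]>200: print("dark",st[i],ce[i].round())
m=cv2.inRange(h,(7,172,75),(20,255,255)); n,l,st,ce=cv2.connectedComponentsWithStats(m)
for i in range(1,n):
    if st[i,4]>200: print("or",st[i],ce[i].round())
E
python3 k.py p1
```

```text
s0 [ 515.7 -196.3]
tool yaw -0.075 tcp [ 514.3 -197.1  175.9]  move x,y mm -1.3 0.9 turn az 0.0
s1 [ 565.5 -200.1]
tool yaw -0.075 tcp [ 514.3 -197.1  175.9]  move x,y mm -51.3 0.8 turn az 0.0
s2 [ 615.4 -203.8]
tool yaw -0.075 tcp [ 514.3 -197.1  175.9]  move x,y mm -101.3 0.8 turn az 0.0
31.35 0.17135914229734914 78.76521706581116 [ 0.31278296  0.22229588 -2.21910422]
sock 0.78 [318. 182.] [ 516.4 -199.9   46. ]
dark [ 274  154  100  116 5797] [332. 203.]
dark [452 167  14 103 236] [459. 210.]
dark [478 167  20 103 545] [487. 216.]
dark [509 167  21 103 281] [519. 215.]
dark [533 166  29 104 884] [547. 216.]
dark [ 561  166   33  104 1049] [577. 216.]
dark [265 232  38  38 973] [286. 255.]
or [ 300  218   41   91 3377] [320. 263.]
```

```bash
python3 - <<'E'
from h import *
import pickle
from scipy.optimize import minimize
p=pickle.load(open("r4.pkl","rb"))
V=cv2.GaussianBlur(cv2.cvtColor(p["img"],cv2.COLOR_RGB2GRAY),(3,3),0).astype(np.float32)
def pts(v,u,z):
    c,s=np.cos(v[2]),np.sin(v[2]);return proj(p,[v[0]+c*u[0]-s*u[1],v[1]+s*u[0]+c*u[1],z])
def samp(q): return cv2.remap(V,np.float32(q)[None,:,0],np.float32(q)[None,:,1],cv2.INTER_LINEAR)[0]
def cost(v):
    tot=0
    for X in(-50,0,50):
        for k in np.linspace(-.8,.8,9):
            for (u,n) in (((X-23,-160+26*k),(-1,0)),((X+23,-160+26*k),(1,0)),((X+23*k,-186),(0,-1)),((X+23*k,-134),(0,1))):
                a=[pts(v,(u[0]+n[0]*e,u[1]+n[1]*e),46) for e in(1.5,-1.5)]
                g=samp(a); tot-=np.clip(g[0]-g[1],0,60)
    return tot
for st in((577.5,-40.5,-.075),(579,-43,-.07),(576,-38,-.08)):
    r=minimize(cost,st,method="Nelder-Mead",options=dict(initial_simplex=[st,(st[0]+3,*st[1:]),(st[0],st[1]+3,st[2]),(*st[:2],st[2]+.03)]))
    print(r.x.round(3),r.fun)
print(cost((577.5,-40.5,-.075)))
m=r.x; c,s=np.cos(m[2]),np.sin(m[2]); 
E
```

```text
[ 5.775e+02 -4.050e+01 -7.500e-02] -6480.0
[ 5.77412e+02 -4.05390e+01 -7.70000e-02] -6480.0
[ 5.80077e+02 -4.11990e+01 -9.10000e-02] -6480.0
-6480.0
```

The predicted socket edges match the image within 1.5 mm all round, so I'll go in.

{"api": "send_rows", "payload": {"targets": [[1,-0.0013,0.0009,0.03,0,0,0],[1,0,0,0.03,0,0,0],[1,0,0,0.025,0,0,0],[1,0,0,0.008,0,0,0],[1,0,0,0.005,0,0,0],[1,0,0,0.005,0,0,0],[1,0,0,0.005,0,0,0],[1,0,0,0.005,0,0,0],[1,0,0,0,0,0,0],[1,0,0,0,0,0,0]]}}

```text
time_s: 32.75
eef_pos: [515.8, -196.3, 63.0]
ee_rot: [0.0, 0.037, 0.999, -0.0]
force: [0.1, -0.5, -1.5]
grip_width: 0.176
grip_force: 78.8
```

```bash
python3 k.py p2 | sed -n '1,2p;7p'
```

```text
s0 [ 515.7 -196.3]
tool yaw -0.075 tcp [ 515.8 -196.3   63. ]  move x,y mm 0.1 0.0 turn az 0.0
32.75 0.17641878586820042 78.77435445785522 [ 0.10754559 -0.45771375 -1.54873895]
```

{"api": "send_rows", "payload": {"targets": [[1,0,0,0.002,0,0,0],[1,0,0,0.002,0,0,0],[1,0,0,0.002,0,0,0],[1,0,0,0.002,0,0,0],[1,0,0,0.002,0,0,0],[1,0,0,0.001,0,0,0],[1,0,0,0.001,0,0,0],[1,0,0,0,0,0,0],[1,0,0,0,0,0,0],[1,0,0,0,0,0,0]]}}

```text
time_s: 34.15
eef_pos: [515.9, -196.3, 51.3]
ee_rot: [0.0, 0.037, 0.999, -0.0]
force: [-1.5, 0.9, 4.8]
grip_width: 0.173
grip_force: 79.9
```

{"api": "send_rows", "payload": {"targets": [[1,0,0,0.001,0,0,0],[1,0,0,0.001,0,0,0],[1,0,0,0,0,0,0],[1,0,0,0,0,0,0],[1,0,0,0,0,0,0],[1,0,0,0,0,0,0],[1,0,0,0,0,0,0],[1,0,0,0,0,0,0],[1,0,0,0,0,0,0],[1,0,0,0,0,0,0]]}}

```text
time_s: 35.4
eef_pos: [516.0, -196.4, 50.8]
ee_rot: [0.001, 0.037, 0.999, -0.0]
force: [-6.9, 5.2, 21.3]
grip_width: 0.172
grip_force: 82.0
```

The block hit the hard stop at TCP z of 50.8 mm with 21 N. I'll release it and go for block B.

{"api": "send_rows", "payload": {"targets": [[1,0,0,-0.001,0,0,0],[-1,0,0,0,0,0,0],[-1,0,0,0,0,0,0],[-1,0,0,0,0,0,0],[-1,0,0,0,0,0,0],[-1,0,0,-0.03,0,0,0],[-1,0,0,-0.04,0,0,0],[-1,0,0,-0.05,0,0,0],[-1,0,0,-0.06,0,0,0],[-1,0,0,0,0,0,0]]}}

```text
time_s: 36.65
eef_pos: [517.1, -197.1, 234.3]
ee_rot: [0.004, 0.037, 0.999, -0.002]
force: [-0.3, 0.2, 1.0]
grip_width: 1.0
grip_force: 0.0
```

```bash
python3 k.py p3 ; python3 g.py p4
```

```text
s0 [ 515.7 -196.3]
tool yaw -0.075 tcp [ 517.1 -197.1  234.3]  move x,y mm 1.5 0.7 turn az 0.0
s1 [ 565.5 -200.1]
tool yaw -0.075 tcp [ 517.1 -197.1  234.3]  move x,y mm -48.5 0.6 turn az 0.0
s2 [ 615.4 -203.8]
tool yaw -0.075 tcp [ 517.1 -197.1  234.3]  move x,y mm -98.5 0.6 turn az 0.0
36.65 0.9998225011129659 0.0 [-0.26163113  0.23619663  1.00914993]
sock 0.88 [326. 255.] [ 618.2 -200.7   46. ]
sock 0.8 [320. 206.] [ 561.9 -203.    46. ]
sock 0.62 [472. 204.] [570.5 -45.2  46. ]
dark [452   0  39  20 302] [473.   6.]
dark [492   0  48  43 847] [515.  13.]
dark [299 139  49  38 702] [332. 151.]
dark [503 149  22 106 550] [513. 199.]
dark [526 149  26 106 667] [539. 200.]
dark [455 150  16 105 305] [463. 200.]
dark [479 150  19 105 216] [489. 203.]
dark [ 300  189   47   35 1611] [323. 206.]
dark [ 301  234   45   31 1310] [323. 249.]
dark [420 237  50  33 766] [439. 260.]
dark [172 247  48  23 716] [201. 260.]
or [313 148  19  37 622] [322. 166.]
36.85
337.9197858414705
tab [311 153  19  37 640] [ 5.20088e+02 -1.97721e+02 -5.50000e-02] IoU 0.95
tool yaw -0.075 tcp [ 515.2 -196.   228.3]  move x,y mm -5.0 -1.4 turn az -0.02
```

{"api": "send_rows", "payload": {"targets": [[-1,0.0085,0.0577,0,0,0,0],[-1,0.0085,0.0577,0,0,0,0],[-1,0.0085,0.0577,0,0,0,0],[-1,0.0085,0.0577,0,0,0,0],[-1,0.0085,0.0577,0,0,0,0],[-1,0.0085,0.0577,0,0,0,0],[-1,0.0085,0.0577,0,0,0,0],[-1,0.0085,0.0577,0,0,0,0],[-1,0.0085,0.0577,0,0,0,0],[-1,0.0085,0.0577,0,0,0,0]]}}

```text
time_s: 38.1
eef_pos: [473.3, 387.2, 228.3]
ee_rot: [-0.001, 0.037, 0.999, -0.001]
force: [1.6, -1.0, 1.6]
grip_width: 1.003
grip_force: 0.0
```

{"api": "send_rows", "payload": {"targets": [[-1,0,0,0,0,0,-0.16],[-1,0,0,0,0,0,-0.16],[-1,0,0,0,0,0,-0.16],[-1,0,0,0,0,0,-0.16],[-1,0,0,0.035,0,0,0],[-1,0,0,0,0,0,0],[-1,0,0,0,0,0,0],[-1,0,0,0,0,0,0],[-1,0,0,0,0,0,0],[-1,0,0,0,0,0,0]]}}

```text
time_s: 39.35
eef_pos: [474.1, 385.5, 195.1]
ee_rot: [0.0, -0.279, 0.96, 0.0]
force: [0.4, -0.6, -0.1]
grip_width: 0.998
grip_force: 0.0
```

```bash
python3 g.py b4
```

```text
39.4
337.9197858414705
tab [312 179  21  40 669] [493.673 398.023   0.565] IoU 0.849
tool yaw 0.565 tcp [474.1 385.5 195. ]  move x,y mm -23.3 0.1 turn az -0.0
```

{"api": "send_rows", "payload": {"targets": [[-1,-0.0233,0,0.022,0,0,0],[-1,0,0,0.045,0,0,0],[-1,0,0,0.045,0,0,0],[-1,0,0,0.03,0,0,0],[-1,0,0,0.015,0,0,0],[-1,0,0,0.007,0,0,0],[-1,0,0,0,0,0,0],[1,0,0,0,0,0,0],[1,0,0,0,0,0,0],[1,0,0,0,0,0,0]]}}

```text
time_s: 40.65
eef_pos: [493.9, 398.0, 31.2]
ee_rot: [0.0, -0.279, 0.96, 0.0]
force: [0.1, -1.0, -0.2]
grip_width: 0.376
grip_force: 0.0
```

{"api": "send_rows", "payload": {"targets": [[1,0,0,0,0,0,0],[1,0,0,0,0,0,0],[1,0,0,0,0,0,0],[1,0,0,0,0,0,0],[1,0,0,0,0,0,0],[1,0,0,-0.005,0,0,0],[1,0,0,-0.045,0,0,0],[1,0,0,-0.05,0,0,0],[1,0,0,-0.05,0,0,0],[1,0,0,-0.05,0,0,0]]}}

```text
time_s: 41.9
eef_pos: [493.5, 397.6, 232.4]
ee_rot: [-0.0, -0.279, 0.96, -0.0]
force: [0.6, 0.4, -1.3]
grip_width: 0.173
grip_force: 78.3
```

{"api": "send_rows", "payload": {"targets": [[1,0,0,0,0,0,0.16],[1,0,0,0,0,0,0.16],[1,0,0,0,0,0,0.16],[1,0,0,0,0,0,0.16],[1,0,0,0,0,0,0],[1,0,0,0,0,0,0],[1,0,0,0,0,0,0],[1,0,0,0,0,0,0],[1,0,0,0,0,0,0],[1,0,0,0,0,0,0]]}}

```text
time_s: 43.15
eef_pos: [493.7, 398.0, 230.8]
ee_rot: [0.0, 0.037, 0.999, 0.0]
force: [0.8, -0.9, -1.4]
grip_width: 0.172
grip_force: 78.3
```

```bash
python3 k.py p5|head -8
```

```text
s0 [ 515.7 -196.3]
tool yaw -0.075 tcp [493.7 398.  230.8]  move x,y mm -66.1 -591.0 turn az 0.0
s1 [ 565.5 -200.1]
tool yaw -0.075 tcp [493.7 398.  230.8]  move x,y mm -116.1 -591.0 turn az 0.0
s2 [ 615.4 -203.8]
tool yaw -0.075 tcp [493.7 398.  230.8]  move x,y mm -166.1 -591.0 turn az 0.0
43.15 0.17184126551194806 78.30627679824829 [ 0.7898626  -0.89627666 -1.4407722 ]
dark [ 103  146   70  124 2829] [139. 205.]
```

{"api": "send_rows", "payload": {"targets": [[1,-0.0166,-0.0591,0,0,0,0],[1,-0.0166,-0.0591,0,0,0,0],[1,-0.0166,-0.0591,0,0,0,0],[1,-0.0166,-0.0591,0,0,0,0],[1,-0.0166,-0.0591,0,0,0,0],[1,-0.0166,-0.0591,0,0,0,0],[1,-0.0166,-0.0591,0,0,0,0],[1,-0.0166,-0.0591,0,0,0,0],[1,-0.0166,-0.0591,0,0,0,0],[1,-0.0166,-0.0591,0,0,0,0]]}}

```text
time_s: 44.55
eef_pos: [615.2, -205.8, 231.0]
ee_rot: [0.0, 0.037, 0.999, -0.0]
force: [0.6, 0.3, -1.0]
grip_width: 0.171
grip_force: 78.5
```

{"api": "send_rows", "payload": {"targets": [[1,0,0,0.03,0,0,0],[1,0,0,0.03,0,0,0],[1,0,0,0.03,0,0,0],[1,0,0,0.02,0,0,0],[1,0,0,0,0,0,0],[1,0,0,0,0,0,0],[1,0,0,0,0,0,0],[1,0,0,0,0,0,0],[1,0,0,0,0,0,0],[1,0,0,0,0,0,0]]}}

```text
time_s: 45.8
eef_pos: [615.1, -203.8, 120.9]
ee_rot: [0.0, 0.037, 0.999, -0.0]
force: [-0.2, -0.1, -1.6]
grip_width: 0.17
grip_force: 78.7
```

```bash
python3 k.py p6|sed -n '5,7p'
```

```text
s2 [ 615.4 -203.8]
tool yaw -0.075 tcp [ 615.1 -203.8  120.9]  move x,y mm -0.3 0.0 turn az 0.0
45.8 0.1699493228199261 78.66656541824341 [-0.2400628  -0.07675297 -1.55560359]
```

{"api": "send_rows", "payload": {"targets": [[1,0,0,0.02,0,0,0],[1,0,0,0.015,0,0,0],[1,0,0,0.005,0,0,0],[1,0,0,0.005,0,0,0],[1,0,0,0.005,0,0,0],[1,0,0,0.005,0,0,0],[1,0,0,0.003,0,0,0],[1,0,0,0,0,0,0],[1,0,0,0,0,0,0],[1,0,0,0,0,0,0]]}}

```text
time_s: 47.2
eef_pos: [615.2, -203.8, 63.0]
ee_rot: [0.0, 0.037, 0.999, -0.0]
force: [0.1, 0.3, -0.6]
grip_width: 0.173
grip_force: 78.7
```

{"api": "send_rows", "payload": {"targets": [[1,0,0,0.002,0,0,0],[1,0,0,0.002,0,0,0],[1,0,0,0.002,0,0,0],[1,0,0,0.002,0,0,0],[1,0,0,0.002,0,0,0],[1,0,0,0.001,0,0,0],[1,0,0,0.001,0,0,0],[1,0,0,0.001,0,0,0],[1,0,0,0,0,0,0],[1,0,0,0,0,0,0]]}}

```text
time_s: 48.45
eef_pos: [615.3, -203.8, 50.9]
ee_rot: [0.0, 0.037, 0.999, -0.0]
force: [-3.0, 1.4, 8.0]
grip_width: 0.171
grip_force: 79.9
```

{"api": "send_rows", "payload": {"targets": [[1,0,0,0.001,0,0,0],[1,0,0,0.001,0,0,0],[1,0,0,0,0,0,0],[1,0,0,0,0,0,0],[1,0,0,0,0,0,0],[1,0,0,0,0,0,0],[1,0,0,0,0,0,0],[1,0,0,0,0,0,0],[1,0,0,0,0,0,0],[1,0,0,0,0,0,0]]}}

```text
time_s: 49.7
eef_pos: [615.4, -203.9, 50.8]
ee_rot: [0.001, 0.037, 0.999, -0.0]
force: [-8.1, 4.1, 20.9]
grip_width: 0.172
grip_force: 81.8
```

{"api": "send_rows", "payload": {"targets": [[1,0,0,-0.001,0,0,0],[-1,0,0,0,0,0,0],[-1,0,0,0,0,0,0],[-1,0,0,0,0,0,0],[-1,0,0,0,0,0,0],[-1,0,0,-0.03,0,0,0],[-1,0.02,0,-0.05,0,0,0],[-1,0.02,0,-0.05,0,0,0],[-1,0.02,0,-0.05,0,0,0],[-1,0,0,0,0,0,0]]}}

```text
time_s: 50.95
eef_pos: [555.7, -199.9, 233.2]
ee_rot: [0.003, 0.038, 0.999, -0.002]
force: [1.2, -0.1, -0.9]
grip_width: 1.002
grip_force: 0.0
```

```bash
cat > v.py <<'E'
from g import *
p=ctrl.capture("wrist"); save(p,"v1")
O=np.array([577.5,-40.5]);c,s_=np.cos(.075),np.sin(.075)
tr=lambda X:[round(c*(X[0]-O[0])-s_*(X[1]-O[1]),1),round(s_*(X[0]-O[0])+c*(X[1]-O[1]),1)]
h=cv2.cvtColor(p["img"],cv2.COLOR_RGB2HSV)
m=cv2.inRange(h,(7,172,75),(20,255,255));n,l,st,ce=cv2.connectedComponentsWithStats(m)
for i in range(1,n):
    if st[i,4]>300:
        mm=np.where(l==i,255,0).astype(np.uint8);c0=atz(p,ce[i],60)
        for dz in(20,30):
            v,f=fitbox(p,mm,c0,15,8,26+dz,56+dz); print(st[i],"z",dz,tr(v),v[2].round(3),"IoU",round(f,3))
m=cv2.inRange(h,(96,50,60),(108,190,255));n,l,st,ce=cv2.connectedComponentsWithStats(m)
for i in range(1,n):
    if st[i,4]>200:
        b=cv2.boxPoints(cv2.minAreaRect(np.argwhere(l==i)[:,::-1].astype(np.float32)));b=b[np.argsort(b[:,1])]
        print("rod",[tr(atz(p,x,26)) for x in(b[:2].mean(0),b[2:].mean(0))])
q=ctrl.capture("side")
for nme,z in(("rake",6),("rack",0),("jar",0),("cup",0),("mould",0),("block1",0)):
    print(nme,[(round(d["score"],2),atz(q,d["point"],z).round()[:2].tolist()) for d in ctrl.landmark_of(nme,q)[:3]])
print(ctrl.sense()["eef_pos"],ctrl.sense()["time_s"])
E
python3 v.py
```

```text
[312 107  20  37 653] z 20 [np.float64(-50.2), np.float64(-160.7)] -0.066 IoU 0.915
[312 107  20  37 653] z 30 [np.float64(-51.0), np.float64(-160.8)] -0.068 IoU 0.883
[313 207  18  39 589] z 20 [np.float64(50.6), np.float64(-161.5)] -0.083 IoU 0.855
[313 207  18  39 589] z 30 [np.float64(46.6), np.float64(-161.5)] -0.084 IoU 0.807
rod [[np.float64(-64.8), np.float64(13.4)], [np.float64(49.4), np.float64(15.4)]]
rod [[np.float64(-51.2), np.float64(-70.3)], [np.float64(65.3), np.float64(-69.6)]]
rod [[np.float64(-51.8), np.float64(-42.4)], [np.float64(64.3), np.float64(-41.5)]]
rake [(0.81, [533.0, 181.0])]
rack [(0.9, [532.0, 191.0]), (0.63, [761.0, -4.0]), (0.33, [595.0, -134.0])]
jar [(0.82, [765.0, 166.0])]
cup [(0.63, [761.0, -0.0])]
mould [(0.65, [710.0, 361.0])]
block1 [(0.71, [631.0, -241.0]), (0.6, [541.0, -234.0])]
[ 555.24805485 -199.20826527  227.82109965] 51.35
```

```bash
python3 -c "
from rig import ctrl
print(ctrl.finish_job())"
```

```text
the job is handed in; nothing more can be done
None
```

I handed the job in at about 51 s. All three rods measured as lying in separate grooves, and the rake is back in its rack and released. Both blocks are pressed to the hard stop in socket0 and socket2, and the bystanders measured where they started; no verdict was returned.

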